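# Stand up and recap the spray can

### The arm

A 6-joint arm with a two-finger parallel gripper is mounted at the origin on a cart in front of the work surface, level with it; the furniture and walls round the work are solid. World frame = base frame: x ahead of the robot, y to its left, z up, the work surface at z = 0. Lengths are in m, angles in rad, forces in N, time in s.
With the tool pointing down it reaches from about 0.35 to 0.8 m from the base axis. Payload 7.3 kg.
Tool frame: the origin (TCP) lies between the finger pads, 19 mm behind the fingertips; this is the grasp point; z points along the fingers, y is the line along which they close (so a half turn about z gives the same grasp; the last joint's range is limited). The gripper opens to 85 mm and grips with 20 to 120 N. Pads are 22 mm wide; open, the fingers measure 114 mm over their backs; the gripper's body (76 mm by 85 mm) begins 54 mm behind the grasp point. The pads swing forward as they close: fully open they stand 13 mm farther back than shut.
Start: joints at [1.123, 0.342, 1.524, -0, 1.275, -0.146], TCP at [0.156, 0.501, 0.25] pointing down, gripper open.
Joint ranges: [-2.53, 2.53], [-0.77, 2.02], [0.04, 2.7], [-1, 4.14], [0.28, 2.66], [-3.11, 3.11]. Speed limits (rad/s): [2.57, 2.57, 3.14, 3.14, 3.14, 3.14].

### API

Orientations are given as a 3x3 rotation matrix whose columns are the frame's x, y, z axes.
In Python, from cell import sense, capture, camera_params, finish_job, search_frame gives the robot as it stands.
- The arm moves only by the tool move_arm, never from a script. Its argument "deltas" is a list that holds one entry, the list of rows, each a list of 6 numbers: the shift along the tool's x, y, z scaled (see below), then the turn, a rotation vector about the tool's x, y, z scaled (see below). A call has 1 to 10 rows; each row shifts and turns the commanded pose from where the row before left it, along the tool's axes as they then stand; what a row does not reach is not made up. The controller multiplies each number of a shift by 0.5 m and each number of a turn by 2 pi rad. A row lasts 1/10 s, in which the tool goes at most 50 mm and 8.59 degrees, less where a joint would pass 70% of its speed; a pose out of reach is approached as far as the arm can. A call with a number of a shift or a turn outside -1 to 1 is refused whole. A call with a gripper value outside its range is refused whole. "hand" is the opening, from 0 (shut) to 1 (fully open), set as the call begins (left out, the last holds). The fingers move at their own pace and stop on an object; "newtons" is the grip in N (left out, the last holds). Time passes only in rows, so rows that do not move let the fingers close. It gives the time, the measured TCP pose, the force, the opening and the grip force at its end, in the units of the state.
- sense(): the state, without advancing time (a new reading comes with each control period).
- capture(name): name is "scene" or "top" or "wrist"; returns (picture, depth): 480x640x3 uint8, red, green, blue; 480x640 float32, m along the optical axis (not along the pixel's ray), 0 where there is no reading.
- camera_params(name): a dict with "K" (3x3 intrinsics, pixels), "xyz" and "rotation" of the camera in the world. Camera axes: x right, y down, z forward; pixel columns grow to the right and rows downward; lengths in m; the calibration is good to about 2 mm. A picture is of the moment at which its call begins: read the wrist's pose just before it. camera_params takes no time and is no camera call; for the wrist camera it gives the pose at the moment of the call.
- finish_job(): hands the job in; it is judged then, once.
Trained networks look in the newest picture that a camera, given by its name, has taken for a name from the list of things; names that differ only in an ending like _2 or _b are one class to them, and where a whole thing is asked for, a point or a joint stands for the part that bears it (a point fixed in the world has none). Each returns a list of dicts, best first, with "p" (0 to 1); they miss things now and then, are a little off and sometimes report something else, mostly with a low value. They report only what shows in the picture. A call takes as long as a camera call.
- search_frame(camera, label): "xyz" ([x, y, z] in m, in world coordinates, good to about 4 mm: the middle of the surface that is visible of it).
The state is a dict: "clock": time; "joint_pos": joint angles; "dq": joint speeds; "tau": joint torques, N m; "tcp_pos": TCP position; "ee_rot": TCP orientation; "contact_force": force on the tool from outside, world axes, zero at the start; "ft_torque": the same for the moment, N m; "grip_width": opening from 0.0 (shut) to 1.0 (fully open); "grasp_force": force on a finger pad.
Only numpy, scipy, OpenCV 4.12 (cv2) and the standard library are available. Lean on these libraries where they do the work, as an engineer would, in place of code of your own. Each camera call takes 0.05 s, during which the arm holds its last target. There are 200 camera calls.

### The job

The small spray can has been knocked over and its cap is off. Stand the can upright on its foot on the cart, then pick up its cap and press it straight down over the valve until it snaps on with a click, and keep pushing past the click until the cap's rim sits flush on the can's shoulder all round. Finish while still holding the cap and pushing it down firmly on the standing can: do not let go or ease off. Leave the other things on the cart where they are.

Things in the scene. Friction and masses are not known exactly. Their poses are not given: they have to be found in the camera images.
- can: Small spray can, bare aluminium with plain grey band, 46 mm diameter, 100 mm foot to shoulder, 128 mm over its white button, about 150 g; loose, starts lying on its side. Origin: centre of its foot; z axis along the can from foot to button (up when upright). Straight cylinder for z = 0 to 100 mm: grip across 46 mm. Released leaning up to 15 degrees it rocks upright by itself.
- can_seat (a point): Point on the can's axis at the flat shoulder (100 mm from the foot; shoulder is a ring of radius 18 to 23 mm). The cap's origin lies here when the cap is home; cap and can then form one 46 mm cylinder without a gap. Clear cart top to stand the can on: x 0.43 to 0.51, y 0.03 to 0.17 (once the can is lifted); beyond it the oscilloscope's handle bar crosses at x = 0.55, up to 60 mm high.
- can_button (a point): On the can's axis, top of the white spray button (radius 6.5 mm), 128 mm from the foot. Below it, the stud that the cap snaps over: a round metal curl about the valve, largest radius 15.5 mm at 110 to 111 mm from the foot, tapering to radius 9.5 mm at 118 mm.
- cap: The small can's black plastic cap: hollow round cup, 46 mm outside diameter (47 over fine ribs), 34 mm high, wall 2.5 mm, about 50 g; loose, starts standing on the cart, open side down. Origin: centre of its open lower rim; z axis up to its closed top. Grip across the diameter with the TCP 22 to 27 mm above the rim, so that the fingertips stay clear of the can.
- cap_top (a point): Centre of the cap's closed top, 34 mm above its rim. Inside, four sprung tongues ride over the curl: first touch about 10 mm above home, push rises to about 7 N (5 to 12) some 6 mm above home, then it snaps and the push drops to nothing (the light can may hop up 3 mm); push on until the rim stops hard on the shoulder: home. They centre the cap from up to 2.5 mm off axis.
- paste_tin: Bystander: round cream tin, 77 mm diameter, 27 mm high; origin at the centre of its underside. Leave it.
- solder_spool: Bystander: white solder reel standing on its flange, 49 x 44 x 52 mm high, beside a big capped spray can (65 mm thick, 194 mm tall, fixed) that is not part of the job; origin at the centre of its underside. Leave both.
- tape_black: Bystander: roll of black tape lying flat, 57 mm diameter, 19 mm high; origin at the centre of its underside. Leave it.
- toggle_switch: Bystander: loose grey panel toggle switch, 20 x 68 x 18 mm high, lying near the front edge; origin at the centre of its underside. Leave it.
- test_pick: Bystander: small steel pick with a black grip, 8 x 62 x 8 mm, lying near the front edge; origin at the centre of its underside. Leave it.

How it is judged:
On the way, in this order (a step that is already met when the one before it is completed fails the run):
1. the can stands upright on its foot on the cart (angle between can's own z axis and vertical below 0.1 rad and height (world z) of can below 0.005 m and height (world z) of can_button above 0.12 m), for 0.3 s.
2. the cap has snapped over the curl and its rim is home on the can's shoulder, the can standing upright (all of step 1 and z of cap in the frame of can_seat between -0.004 and 0.0018 m and distance between cap and can_seat below 0.005 m and angle between the z axis of cap and the z axis of can, either way round below 0.08 rad), for 0.2 s.
At the end, for the whole second after the job is handed in: Can on its foot (within 0.10 rad of upright, foot within 5 mm of the cart); cap snapped on: rim within 1.8 mm of the shoulder, origin within 5 mm of can_seat, axes within 0.08 rad; fingers still on the cap (over 2 N) and cap pressed on the can with over 4 N (all of step 2 and contact force between cap and can above 4 N and contact force between the fingers and cap above 2 N); the arm keeps its last pose, push and grip.
It fails at once if the round tin is pushed more than 30 mm from its place (distance of paste_tin from where it was at the start of the episode above 0.03 m).
It fails at once if the solder reel is pushed more than 30 mm from its place (distance of solder_spool from where it was at the start of the episode above 0.03 m).
It fails at once if the tape roll is pushed more than 30 mm from its place (distance of tape_black from where it was at the start of the episode above 0.03 m).
It fails at once if the loose toggle switch is pushed more than 30 mm from its place (distance of toggle_switch from where it was at the start of the episode above 0.03 m).
It fails at once if the small pick is pushed more than 30 mm from its place (distance of test_pick from where it was at the start of the episode above 0.03 m).
It also fails if it takes over 61 s, if anything falls off the work surface, if the arm or the gripper's body presses on something with over 40 N, if the wrist force passes 120 N, or if a joint passes its speed limit or range.

## Working session

There is one attempt and no reset: what is moved stays moved. The work goes in short steps, Python scripts to look and compute and a tool call to move; the robot and the scene stay as the last step left them, time stands still between calls to the robot, and variables do not carry over. Pictures are saved under pics/ and viewed, at most 10 in all, crops included, and the job is handed in when it is done.

Besides the shell and the picture viewer there is one more tool, called as name(argument=value, ...) on one line, values as JSON. move_arm: Moves the arm, as the interface text tells. Its arguments: {"type":"object","properties":{"deltas":{"type":"array"},"hand":{"type":"number"},"newtons":{"type":"number"}},"required":["deltas"]}

```bash
mkdir -p pics; ls; python3 - <<'E'
from cell import *
import cv2,numpy as np
np.set_printoptions(precision=4,suppress=True)
s=sense();print(s['clock'],s['tcp_pos'],s['ee_rot'],s['grip_width'])
for c in("scene","top"):
    p,d=capture(c);cv2.imwrite(f"pics/{c}0.png",p[:,:,::-1]);np.save(f"pics/{c}0d.npy",d)
    q=camera_params(c);print(c,q['K'],q['xyz'],q['rotation'])
    for n in("can","can_seat","can_button","cap","cap_top"):
        print(n,[(np.round(r['xyz'],3),round(r['p'],2)) for r in search_frame(c,n)[:3]])
E
```

```text
pics
0.0 [0.1559 0.5009 0.2493] [[-0.9548  0.2972 -0.0007]
 [ 0.2972  0.9548 -0.0014]
 [ 0.0002 -0.0016 -1.    ]] 1.0019557386571998
scene [[486.2024   0.     329.0478]
 [  0.     486.2024 240.7165]
 [  0.       0.       1.    ]] [ 0.0487 -0.3314  0.7095] [[ 0.6095 -0.6075  0.5093]
 [-0.7926 -0.456   0.4047]
 [-0.0136 -0.6504 -0.7595]]
can [(array([ 0.473, -0.018,  0.042]), 0.67)]
can_seat [(array([ 0.47 , -0.019,  0.04 ]), 0.57)]
can_button [(array([ 0.47 , -0.013,  0.038]), 0.59)]
cap [(array([ 0.441, -0.165,  0.034]), 0.77)]
cap_top [(array([ 0.446, -0.168,  0.036]), 0.79)]
top [[560.359    0.     314.9156]
 [  0.     560.359  248.8332]
 [  0.       0.       1.    ]] [0.3244 0.0279 1.2453] [[-0.0189 -0.9871  0.1591]
 [-0.9998  0.0167 -0.0148]
 [ 0.012  -0.1594 -0.9871]]
can [(array([ 0.481, -0.002,  0.046]), 0.58)]
can_seat [(array([ 0.481, -0.006,  0.041]), 0.84)]
can_button [(array([ 0.483, -0.004,  0.038]), 0.78)]
cap [(array([ 0.449, -0.166,  0.036]), 0.85), (array([0.481, 0.   , 0.043]), 0.42)]
cap_top [(array([ 0.448, -0.159,  0.032]), 0.65)]
```

View pics/scene0.png

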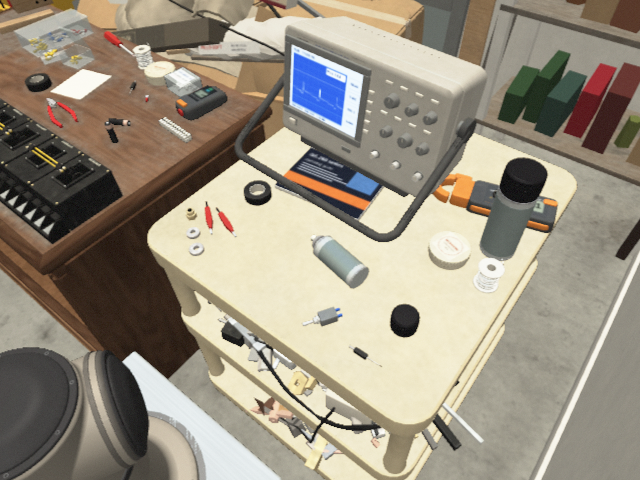

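View pics/top0.png

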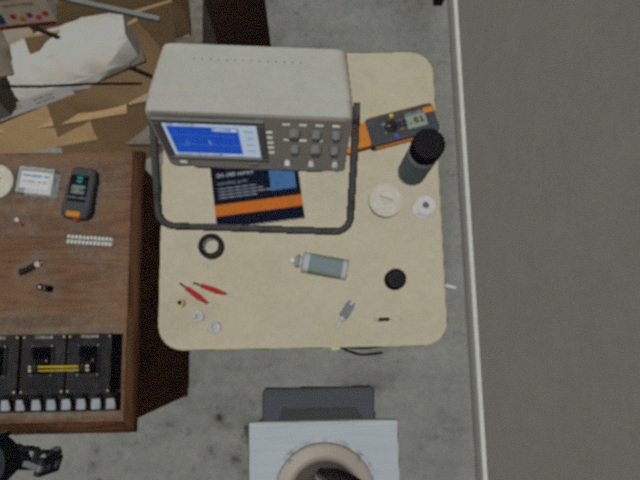

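The can lies with its button at about (293,261) in the top view and its foot at (348,268). The cap stands at (395,279), the switch at (345,313), the pick at (385,319), and the handle bar runs along row 228.

```bash
cat > h.py <<'E'
from cell import *
import cv2,numpy as np
np.set_printoptions(precision=4,suppress=True)
def cloud(c,d,q=None):
    q=q or camera_params(c);v,u=np.mgrid[:480,:640];K=q['K']
    P=np.stack([(u-K[0,2])/K[0,0]*d,(v-K[1,2])/K[1,1]*d,d],-1)
    return P@np.array(q['rotation']).T+q['xyz']
def box(P,lo,hi): return P[np.all((P>lo)&(P<hi),-1)]
E
python3 - <<'E'
from h import *
for c in("top","scene"):
    P=cloud(c,np.load(f"pics/{c}0d.npy"))
    print(c,"table z",np.median(box(P,(.4,.03,-.03),(.5,.15,.03))[:,2]))
    A=box(P,(.41,-.1,.026),(.53,.1,.07));print(len(A),"zmax",np.percentile(A[:,2],98))
    rect=cv2.minAreaRect(A[:,:2].astype(np.float32));print("rect",rect, cv2.boxPoints(rect))
    m=A[:,:2].mean(0);w,V=np.linalg.eigh(np.cov(A[:,:2].T));a=V[:,1]*np.sign(V[1,1]);t=(A[:,:2]-m)@a
    print("mean",m,"axis",a,"ext",t.min(),t.max(),"ends",m+a*t.min(),m+a*t.max())
    B=box(P,(.39,-.22,.028),(.5,-.12,.05));print("cap",cv2.minEnclosingCircle(B[:,:2].astype(np.float32)),np.median(B[:,2]),B[:,:2].mean(0))
    B=box(P,(.36,-.16,.006),(.42,-.02,.03));print("switch",B.min(0),B.max(0))
    
E
```

```text
top table z -0.00016857656521984676
1040 zmax 0.04858957431259247
rect ((0.48653745651245117, 0.0030096322298049927), (0.12666255235671997, 0.045539192855358124), 78.7735595703125) [[ 0.4519 -0.0547]
 [ 0.4965 -0.0635]
 [ 0.5212  0.0607]
 [ 0.4765  0.0696]]
mean [ 0.4835 -0.0039] axis [0.2017 0.9795] ext -0.05607902963471688 0.07070011483444755 ends [ 0.4722 -0.0588] [0.4978 0.0654]
cap ((0.4527515172958374, -0.16409733891487122), 0.022873518988490105) 0.03332753130157351 [ 0.4526 -0.1636]
switch [ 0.36   -0.155   0.0061] [ 0.4199 -0.0218  0.0239]
scene table z 0.0009567477696899029
1357 zmax 0.048245034858240235
rect ((0.48411208391189575, 0.0008174851536750793), (0.12885698676109314, 0.045211125165224075), 79.18004608154297) [[ 0.4498 -0.0582]
 [ 0.4942 -0.0667]
 [ 0.5184  0.0599]
 [ 0.474   0.0683]]
mean [ 0.4764 -0.0123] axis [0.1824 0.9832] ext -0.0502284053403238 0.07868797120870422 ends [ 0.4673 -0.0616] [0.4908 0.0651]
cap ((0.4508729875087738, -0.16630889475345612), 0.023514149710536003) 0.03456915458980864 [ 0.449  -0.1674]
switch [ 0.3602 -0.1589  0.006 ] [ 0.4068 -0.0415  0.0232]
```

```bash
cat >> h.py <<'E'
from scipy.spatial.transform import Rotation as Ro
a=np.array([.192,.981,0]);a/=np.linalg.norm(a);Z=np.array([0,0,1.])
def tool(th): # tilt of tool about its y, x along can axis when th=0
    z=-np.cos(th)*Z+np.sin(th)*a; y=np.cross(Z,a)*-1; return np.stack([np.cross(y,z),y,z],1)
def go(p,R=None):
    s=sense();R0=np.array(s['ee_rot']);R=R0 if R is None else R
    print('turn (units)',Ro.from_matrix(R0.T@R).as_rotvec()/(2*np.pi),
      'shift before turn',R0.T@(np.array(p)-s['tcp_pos'])/.5,'shift after turn',R.T@(np.array(p)-s['tcp_pos'])/.5)
E
python3 - <<'E'
from h import *
t=np.radians(40)
print(tool(-t))
go([.496,.059,.18],tool(0)); go([.496,.059,.105],tool(-t))
P=cloud("top",np.load("pics/top0d.npy"));B=box(P,(.5,-.05,.035),(.6,.15,.09));print("bar",B.min(0),B.max(0))
B=box(P,(.5,-.3,.04),(.62,-.15,.06));print("spool",B.min(0),B.max(0))
E
```

```text
[[ 0.1471  0.9814 -0.1235]
 [ 0.7518 -0.1921 -0.6308]
 [-0.6428 -0.     -0.766 ]]
turn (units) [ 0.     -0.      0.2327] shift before turn [-0.9121 -0.6426  0.14  ] shift after turn [-0.7375  0.8372  0.14  ]
turn (units) [ 0.081  -0.0903  0.2225] shift before turn [-0.9121 -0.6426  0.29  ] shift after turn [-0.3785  0.8372  0.6962]
bar [ 0.5001 -0.05    0.0353] [0.5739 0.1499 0.0563]
spool [ 0.5903 -0.2551  0.0402] [ 0.6195 -0.2117  0.0516]
```

move_arm(deltas=[[[-0.08,-0.056,0.014,0,0,0],[-0.08,-0.056,0.014,0,0,0],[-0.08,-0.056,0.014,0,0,0],[-0.08,-0.056,0.014,0,0,0],[-0.08,-0.056,0.014,0,0,0],[-0.08,-0.056,0.014,0,0,0],[-0.08,-0.056,0.014,0,0,0],[-0.08,-0.056,0.014,0,0,0],[-0.08,-0.056,0.014,0,0,0],[-0.08,-0.056,0.014,0,0,0]]], hand=0.8, newtons=40)

```text
clock: 1.6
tcp_pos: [0.4558, 0.1132, 0.18]
ee_rot: [[-0.955, 0.297, 0.001], [0.297, 0.955, 0.0], [-0.001, 0.001, -1.0]]
contact_force: [0.1, 0.8, 0.1]
grip_width: 0.799
grasp_force: 0.0
```

move_arm(deltas=[[[0,0,0,0,0,0.0233],[0,0,0,0,0,0.0233],[0,0,0,0,0,0.0233],[0,0,0,0,0,0.0233],[0,0,0,0,0,0.0233],[0,0,0,0,0,0.0233],[0,0,0,0,0,0.0233],[0,0,0,0,0,0.0233],[0,0,0,0,0,0.0233],[0,0,0,0,0,0.0233]]])

```text
clock: 2.6
tcp_pos: [0.4548, 0.1151, 0.1801]
ee_rot: [[0.2, 0.98, 0.0], [0.98, -0.2, 0.0], [0.0, 0.0, -1.0]]
contact_force: [0.3, -0.2, 0.2]
grip_width: 0.797
grasp_force: 0.0
```

move_arm(deltas=[[[0,0,0,0,-0.0222,0],[0,0,0,0,-0.0222,0],[0,0,0,0,-0.0222,0],[0,0,0,0,-0.0222,0],[0,0,0,0,-0.0222,0],[0,0,0,0,0,0]]])

```text
clock: 3.2
tcp_pos: [0.4543, 0.1168, 0.1777]
ee_rot: [[0.143, 0.982, -0.126], [0.751, -0.19, -0.633], [-0.645, -0.004, -0.764]]
contact_force: [-0.3, 0.2, -0.0]
grip_width: 0.801
grasp_force: 0.0
```

```bash
python3 - <<'E'
from h import *
s=sense();print(s['clock'],s['joint_pos'],s['grip_width'],s['contact_force'])
go([.496,.059,.105],tool(-np.radians(40)))
for c in("wrist",):
    p,d=capture(c);q=camera_params(c);cv2.imwrite("pics/w1.png",p[:,:,::-1]);P=cloud(c,d,q)
    A=box(P,(.41,-.1,.026),(.53,.1,.07));print(len(A));r=cv2.minAreaRect(A[:,:2].astype(np.float32));print(r,cv2.boxPoints(r),A[:,2].max())
E
```

```text
3.2 [ 0.4203  0.5799  1.5588 -0.5573  1.474   0.802 ] 0.8013280927889126 [-0.2781  0.2466 -0.0447]
turn (units) [-0.0003  0.0005  0.0006] shift before turn [0.019  0.1043 0.1738] shift after turn [0.0189 0.104  0.174 ]
6502
((0.4859086573123932, 0.004194319248199463), (0.12850551307201385, 0.04511002078652382), 78.68487548828125) [[ 0.4512 -0.0544]
 [ 0.4954 -0.0632]
 [ 0.5206  0.0628]
 [ 0.4764  0.0716]] 0.047796522252243706
```

move_arm(deltas=[[[0.005,0.026,0.0435,0,0,0],[0.005,0.026,0.0435,0,0,0],[0.005,0.026,0.0435,0,0,0],[0.005,0.026,0.0435,0,0,0],[0,0,0.03,0,0,0],[0,0,0.03,0,0,0],[0,0,0,0,0,0]]])

```text
clock: 3.95
tcp_pos: [0.4918, 0.037, 0.0837]
ee_rot: [[0.15, 0.98, -0.127], [0.753, -0.197, -0.628], [-0.641, -0.001, -0.768]]
contact_force: [-0.2, 0.2, 0.9]
grip_width: 0.8
grasp_force: 0.0
```

```bash
python3 - <<'E'
from h import *
s=sense();print(s['clock'],s['joint_pos'],s['tcp_pos'],s['contact_force'])
go([.4845,-.003,.028],tool(-np.radians(40)))
p,d=capture("wrist");cv2.imwrite("pics/w2.png",p[:,:,::-1])
E
```

```text
3.95 [ 0.2638  0.7072  1.6339 -0.6521  1.2355  0.8211] [0.4918 0.037  0.0837] [-0.1783  0.2348  0.8541]
turn (units) [-0.0007 -0.0004 -0.0005] shift before turn [0.0089 0.0015 0.1376] shift after turn [0.0093 0.001  0.1375]
```

View pics/w2.png

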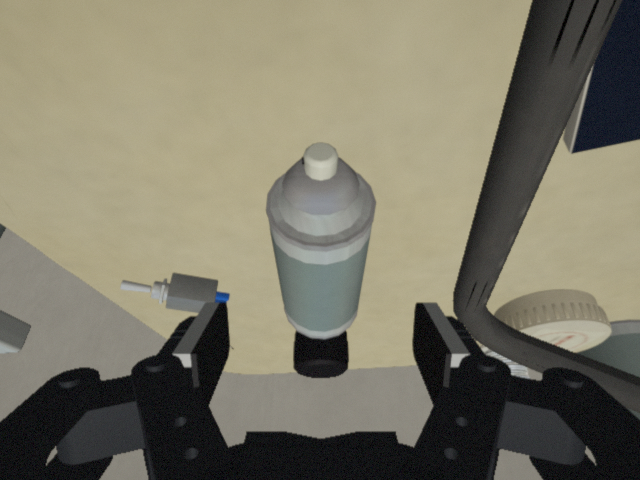

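The can is centred between the fingers at column 320, with the button toward the camera. The bar is close to the right finger, so I'm narrowing the opening a little before going in.

move_arm(deltas=[[[0.001,0,0,0,0,0],[0.002,0,0.02,0,0,0],[0.002,0,0.03,0,0,0],[0.002,0,0.03,0,0,0],[0.002,0,0.03,0,0,0],[0,0,0.027,0,0,0],[0,0,0,0,0,0]]], hand=0.7)

```text
clock: 4.7
tcp_pos: [0.4838, -0.0018, 0.0274]
ee_rot: [[0.148, 0.981, -0.127], [0.752, -0.195, -0.63], [-0.643, -0.002, -0.766]]
contact_force: [0.1, -0.6, 0.1]
grip_width: 0.706
grasp_force: 0.0
```

move_arm(deltas=[[[0,0,0,0,0,0],[0,0,0,0,0,0],[0,0,0,0,0,0],[0,0,0,0,0,0],[0,0,0,0,0,0],[0,0,0,0,0,0]]], hand=0.3, newtons=50)

```text
clock: 5.3
tcp_pos: [0.4852, -0.0007, 0.0288]
ee_rot: [[0.149, 0.981, -0.123], [0.752, -0.193, -0.63], [-0.642, 0.001, -0.767]]
contact_force: [0.5, 2.8, 2.4]
grip_width: 0.52
grasp_force: 51.0
```

move_arm(deltas=[[[-0.0385,0,-0.046,0,0,0],[-0.0385,0,-0.046,0,0,0],[-0.0385,0,-0.046,0,0,0],[-0.0385,0,-0.046,0,0,0],[0,0,0,0,0.0225,0],[0,0,0,0,0.0225,0],[0,0,0,0,0.0225,0],[0,0,0,0,0.0225,0],[0,0,0,0,0.0225,0],[0,0,0,0,0.0225,0]]])

```text
clock: 6.3
tcp_pos: [0.4849, -0.0009, 0.1492]
ee_rot: [[0.191, 0.981, 0.032], [0.969, -0.194, 0.152], [0.156, 0.002, -0.988]]
contact_force: [-0.9, 0.3, -2.5]
grip_width: 0.519
grasp_force: 51.3
```

move_arm(deltas=[[[0,0,0,0,0.0225,0],[0,0,0,0,0.0225,0],[0,0,0,0,0.0225,0],[0,0,0,0,0.0225,0],[0,0,0,0,0.0225,0],[0,0,0,0,0,0],[0,0,0,0,0,0]]])

```text
clock: 7.0
tcp_pos: [0.4845, -0.0014, 0.1478]
ee_rot: [[0.129, 0.981, 0.146], [0.643, -0.195, 0.741], [0.755, -0.002, -0.656]]
contact_force: [-0.5, 0.6, -1.9]
grip_width: 0.523
grasp_force: 51.4
```

```bash
python3 - <<'E'
from h import *
s=sense();print(s['clock'],s['joint_pos'],s['tcp_pos'],s['contact_force'],s['grasp_force'])
R=np.array(s['ee_rot']);th=np.radians(50)
go([.473,.075,.062],tool(th))
for c in("scene","top"):
    p,d=capture(c);cv2.imwrite(f"pics/{c}1.png",p[:,:,::-1]);np.save(f"pics/{c}1d.npy",d)
    print([(r['xyz'],r['p']) for r in search_frame(c,"can_button")])
cv2.imwrite("pics/both.png",cv2.imread("pics/scene1.png")[60:460,120:620])
E
```

```text
7.0 [-0.6172  0.5542  1.8498  0.7984  1.2901 -0.8757] [ 0.4845 -0.0014  0.1478] [-0.5354  0.6343 -1.9079] 51.4223849773407
turn (units) [ 0.0001  0.0028 -0.0006] shift before turn [-0.0342 -0.0519  0.2223] shift after turn [-0.0379 -0.0519  0.2217]
[([0.4714, -0.0006, 0.1862], 0.93), ([0.5964, -0.1567, 0.024], 0.17)]
[([0.4821, 0.0056, 0.1865], 0.61)]
```

View pics/both.png

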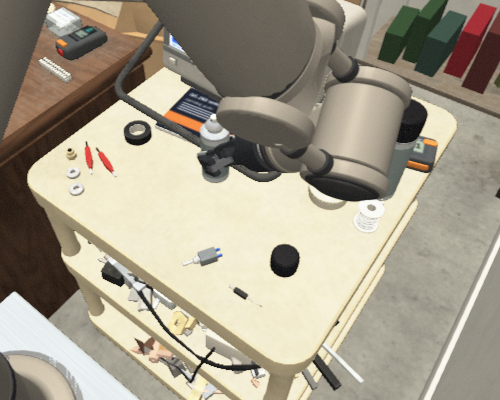

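The can is held upright, button up, at crop (212,130). The wrist leans out to the right, over the tin. I'll shift left at this height first, then check the wrist's clearance.

move_arm(deltas=[[[0.024,-0.013,0.0275,0,0.0028,0],[0.024,-0.013,0.0275,0,0,0],[0.024,-0.013,0.0275,0,0,0],[0.024,-0.013,0.0275,0,0,0],[0,0,0,0,0,0],[0,0,0,0,0,0]]])

```text
clock: 7.8
tcp_pos: [0.4736, 0.0761, 0.1503]
ee_rot: [[0.122, 0.981, 0.148], [0.63, -0.192, 0.752], [0.767, 0.002, -0.642]]
contact_force: [0.0, -0.5, -1.5]
grip_width: 0.521
grasp_force: 51.4
```

```bash
python3 - <<'E'
from h import *
s=sense();print(s['clock'],s['joint_pos'],s['tcp_pos'],s['contact_force'],s['grasp_force'])
go([.473,.075,.062],tool(np.radians(50)))
for c in("scene","top"):
    p,d=capture(c);cv2.imwrite(f"pics/{c}2.png",p[:,:,::-1]);P=cloud(c,d)
    for y in np.arange(-.3,.06,.03):
        B=box(P,(.35,y,.09),(.75,y+.03,.6))
        if len(B):print(c,round(y,2),len(B),B.min(0),B.max(0))
    if c=="scene":
        B=box(P,(.43,.03,.165),(.51,.13,.3));np.save("pics/can2.npy",B);print("can top",len(B),B.min(0),B.max(0))
    print([(r['xyz'],r['p']) for r in search_frame(c,"can_button")])
cv2.imwrite("pics/b2.png",np.vstack([cv2.resize(cv2.imread("pics/scene2.png")[100:340,180:580],(640,384)),cv2.imread("pics/top2.png")[130:340,:]]))
E
```

```text
7.8 [-0.4958  0.5089  1.9581  0.9021  1.2035 -0.8798] [0.4736 0.0761 0.1503] [ 0.0379 -0.5481 -1.4962] 51.39711856842041
turn (units) [ 0.0002 -0.0002  0.0002] shift before turn [-0.137  -0.001   0.1114] shift after turn [-0.1368 -0.0007  0.1116]
scene -0.27 471 [ 0.6763 -0.2496  0.09  ] [ 0.7209 -0.24    0.1961]
scene -0.24 1434 [ 0.6651 -0.24    0.0902] [ 0.7304 -0.21    0.1978]
scene -0.21 2764 [ 0.3646 -0.21    0.09  ] [ 0.7304 -0.18    0.3711]
scene -0.18 4306 [ 0.35  -0.18   0.291] [ 0.4872 -0.15    0.4069]
scene -0.15 4192 [ 0.35   -0.15    0.2974] [ 0.4635 -0.12    0.5285]
scene -0.12 1622 [ 0.3705 -0.12    0.2704] [ 0.4581 -0.09    0.5182]
scene -0.09 577 [ 0.4041 -0.0896  0.1352] [ 0.7499 -0.06    0.3444]
scene -0.06 939 [ 0.4072 -0.06    0.2036] [ 0.7496 -0.03    0.2852]
scene -0.03 914 [ 0.4152 -0.03    0.2013] [ 0.7496 -0.      0.2668]
scene -0.0 950 [0.3946 0.     0.1735] [0.7499 0.03   0.2608]
scene 0.03 781 [0.3967 0.03   0.0921] [0.7498 0.06   0.2616]
can top 673 [0.435  0.0301 0.1659] [0.4885 0.1038 0.2173]
[([0.4643, 0.0736, 0.1782], 0.77)]
top -0.27 49 [ 0.6818 -0.2462  0.1495] [ 0.7201 -0.2401  0.1976]
top -0.24 580 [ 0.6678 -0.2399  0.0901] [ 0.7335 -0.21    0.1997]
top -0.21 1001 [ 0.3668 -0.21    0.0902] [ 0.7311 -0.1801  0.3668]
top -0.18 1119 [ 0.3635 -0.18    0.3428] [ 0.5035 -0.15    0.4078]
top -0.15 1123 [ 0.3501 -0.15    0.3557] [ 0.5006 -0.12    0.5306]
top -0.12 1932 [ 0.35   -0.12    0.2903] [ 0.495 -0.09   0.566]
top -0.09 2290 [ 0.35   -0.09    0.0901] [ 0.75   -0.06    0.5715]
top -0.06 1924 [ 0.35   -0.06    0.0901] [ 0.7498 -0.03    0.563 ]
top -0.03 1572 [ 0.417  -0.03    0.0901] [ 0.7498 -0.      0.2923]
top -0.0 1824 [0.3967 0.     0.09  ] [0.7494 0.03   0.2642]
top 0.03 1470 [0.3994 0.03   0.0901] [0.7498 0.06   0.2628]
[([0.4728, 0.0803, 0.1879], 0.57)]
```

View pics/b2.png

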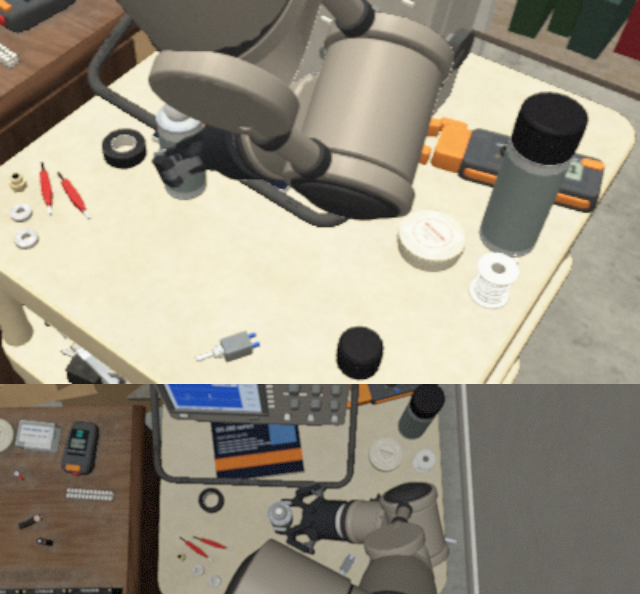

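The can hangs upright just right of the tape roll, and the wrist links are about 0.29 m up. Nothing is in the way below, so I'm lowering.

move_arm(deltas=[[[-0.0315,0,0.0264,0,0,0],[-0.0315,0,0.0264,0,0,0],[-0.0315,0,0.0264,0,0,0],[-0.0315,0,0.0264,0,0,0],[0,0,0,0,0,0],[0,0,0,0,0,0]]])

```text
clock: 8.6
tcp_pos: [0.4737, 0.0756, 0.0677]
ee_rot: [[0.125, 0.981, 0.149], [0.628, -0.194, 0.754], [0.768, -0.001, -0.64]]
contact_force: [-0.8, -1.2, -1.8]
grip_width: 0.518
grasp_force: 51.4
```

move_arm(deltas=[[[-0.003,0,0.0026,0,0,0],[-0.003,0,0.0026,0,0,0],[0,0,0,0,0,0],[0,0,0,0,0,0]]])

```text
clock: 9.0
tcp_pos: [0.4736, 0.0759, 0.0639]
ee_rot: [[0.124, 0.981, 0.149], [0.629, -0.194, 0.753], [0.768, 0.001, -0.641]]
contact_force: [-0.2, -0.3, -1.4]
grip_width: 0.519
grasp_force: 51.4
```

move_arm(deltas=[[[-0.003,0,0.0026,0,0,0],[0,0,0,0,0,0],[0,0,0,0,0,0]]])

```text
clock: 9.3
tcp_pos: [0.4735, 0.076, 0.0616]
ee_rot: [[0.124, 0.981, 0.149], [0.629, -0.194, 0.753], [0.768, -0.0, -0.641]]
contact_force: [0.4, -0.1, -1.4]
grip_width: 0.523
grasp_force: 51.4
```

move_arm(deltas=[[[-0.0023,0,0.0019,0,0,0],[0,0,0,0,0,0],[0,0,0,0,0,0]]])

```text
clock: 9.6
tcp_pos: [0.4735, 0.076, 0.06]
ee_rot: [[0.124, 0.981, 0.149], [0.629, -0.194, 0.753], [0.768, -0.0, -0.641]]
contact_force: [-0.1, 0.7, -1.1]
grip_width: 0.521
grasp_force: 51.6
```

move_arm(deltas=[[[-0.0015,0,0.0013,0,0,0],[0,0,0,0,0,0],[0,0,0,0,0,0]]])

```text
clock: 9.9
tcp_pos: [0.4735, 0.0761, 0.06]
ee_rot: [[0.123, 0.981, 0.149], [0.627, -0.194, 0.754], [0.769, 0.0, -0.639]]
contact_force: [-3.1, -2.6, 6.3]
grip_width: 0.519
grasp_force: 52.5
```

Foot contact (+6 N), so I'm releasing.

move_arm(deltas=[[[0,0,0,0,0,0],[0,0,0,0,0,0],[0,0,0,0,0,0],[0,0,0,0,0,0],[0,0,0,0,0,0],[0,0,0,0,0,0]]], hand=0.72)

```text
clock: 10.5
tcp_pos: [0.4735, 0.076, 0.0591]
ee_rot: [[0.124, 0.981, 0.149], [0.629, -0.194, 0.753], [0.768, -0.0, -0.641]]
contact_force: [-0.1, -0.4, 0.9]
grip_width: 0.717
grasp_force: 0.0
```

move_arm(deltas=[[[0,0,-0.02,0,0,0],[0,0,-0.04,0,0,0],[0,0,-0.06,0,0,0],[0,0,-0.08,0,0,0],[0,0,-0.08,0,0,0],[0,0,0,0,0,0]]])

```text
clock: 11.1
tcp_pos: [0.4539, -0.0337, 0.1513]
ee_rot: [[0.123, 0.98, 0.155], [0.632, -0.197, 0.749], [0.765, 0.006, -0.644]]
contact_force: [0.9, 0.5, 0.4]
grip_width: 0.714
grasp_force: 0.0
```

```bash
python3 - <<'E'
from h import *
s=sense();print(s['clock'],s['tcp_pos'],s['contact_force'],s['grip_width'])
go([.452,-.165,.12],tool(0))
for c in("scene","top","wrist"):
    q=camera_params(c);p,d=capture(c);cv2.imwrite(f"pics/{c}3.png",p[:,:,::-1]);P=cloud(c,d,q)
    B=box(P,(.43,.03,.01),(.53,.14,.14));print(c,len(B),B.min(0),B.max(0))
    for z0,z1 in((.095,.105),(.122,.135)):
        T=box(B,(0,0,z0),(1,1,z1))
        if len(T)>4:print(z0,len(T),T.mean(0),cv2.minEnclosingCircle(T[:,:2].astype(np.float32)))
    B=box(P,(.39,-.22,.030),(.5,-.12,.04))
    if len(B)>9:print("cap",cv2.minEnclosingCircle(B[:,:2].astype(np.float32)),B[:,:2].mean(0))
    print([(r['xyz'],r['p']) for r in search_frame(c,"can_button")[:2]])
E
```

```text
11.1 [ 0.4539 -0.0337  0.1513] [0.8546 0.4896 0.3806] 0.7142477222034869
turn (units) [ 0.0013 -0.1387 -0.0004] shift before turn [-0.2143  0.0477 -0.1571] shift after turn [-0.2584  0.0466  0.0625]
scene 1273 [0.4507 0.0556 0.0103] [0.4976 0.1036 0.1312]
0.095 266 [0.468  0.0732 0.1009] ((0.4736599624156952, 0.0796884074807167), 0.024129418656229973)
0.122 47 [0.4737 0.0784 0.1272] ((0.47327643632888794, 0.07809238135814667), 0.005449426826089621)
cap ((0.45068129897117615, -0.16638074815273285), 0.023433782160282135) [ 0.4495 -0.1671]
[([0.462, 0.0735, 0.0763], 0.72)]
top 485 [0.4532 0.0585 0.0101] [0.4996 0.104  0.1316]
0.095 218 [0.4745 0.0814 0.0999] ((0.4763643443584442, 0.08136575669050217), 0.023366034030914307)
0.122 35 [0.4755 0.0813 0.127 ] ((0.4754452109336853, 0.0830775797367096), 0.007904981262981892)
[([0.4688, 0.0802, 0.0979], 0.75)]
wrist 8498 [0.4526 0.0578 0.01  ] [0.499  0.1008 0.1297]
0.095 2300 [0.474  0.0713 0.1006] ((0.47579994797706604, 0.081265389919281), 0.023635728284716606)
0.122 462 [0.4754 0.0792 0.1269] ((0.4757843017578125, 0.08096117526292801), 0.007153670769184828)
[([0.4732, 0.0704, 0.0941], 0.56)]
```

View pics/scene3.png

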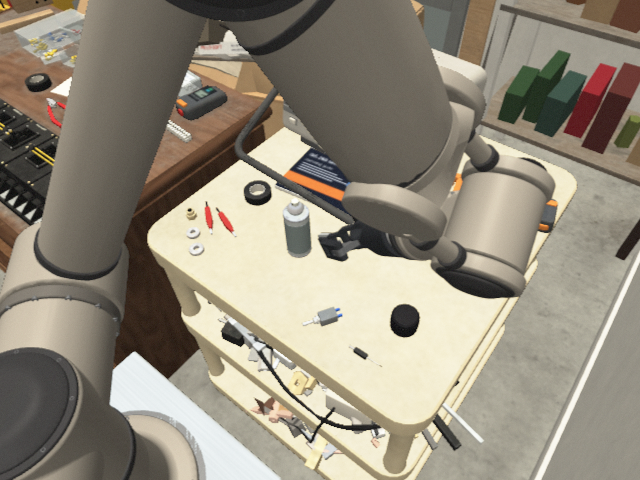

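The can stands upright at (297,228). The depth fits put it at about (0.4755, 0.081). Next is the cap.

move_arm(deltas=[[[0,0,0,0,-0.0231,0],[0,0,0,0,-0.0231,0],[0,0,0,0,-0.0231,0],[0,0,0,0,-0.0231,0],[0,0,0,0,-0.0231,0],[0,0,0,0,-0.0231,0],[-0.08,0.012,0,0,0,0],[-0.09,0.017,0,0,0,0],[-0.08,0.017,0,0,0,0],[0,0,0,0,0,0]]], hand=0.75)

```text
clock: 12.4
tcp_pos: [0.4514, -0.1593, 0.1476]
ee_rot: [[0.195, 0.981, 0.001], [0.981, -0.195, 0.004], [0.004, -0.0, -1.0]]
contact_force: [0.3, 0.7, -1.0]
grip_width: 0.751
grasp_force: 0.0
```

```bash
python3 - <<'E'
from h import *
s=sense();print(s['clock'],s['joint_pos'],s['tcp_pos'],s['contact_force'],s['grip_width'])
q=camera_params("wrist");p,d=capture("wrist");cv2.imwrite("pics/w4.png",p[:,:,::-1]);P=cloud("wrist",d,q)
B=box(P,(.39,-.22,.028),(.5,-.12,.042));print("cap",len(B),cv2.minEnclosingCircle(B[:,:2].astype(np.float32)),np.median(B,0))
go([.4515,-.165,.0245],tool(0))
E
```

```text
12.4 [-0.5017  0.3738  1.7937  0.0042  0.9752 -0.3075] [ 0.4514 -0.1593  0.1476] [ 0.2725  0.6857 -0.982 ] 0.7514093672181456
cap 4034 ((0.45229372382164, -0.16426868736743927), 0.023141253739595413) [ 0.4527 -0.1625  0.034 ]
turn (units) [-0.0003 -0.0008 -0.0006] shift before turn [-0.0159  0.0048  0.2457] shift after turn [-0.0147  0.0043  0.2457]
```

View pics/w4.png

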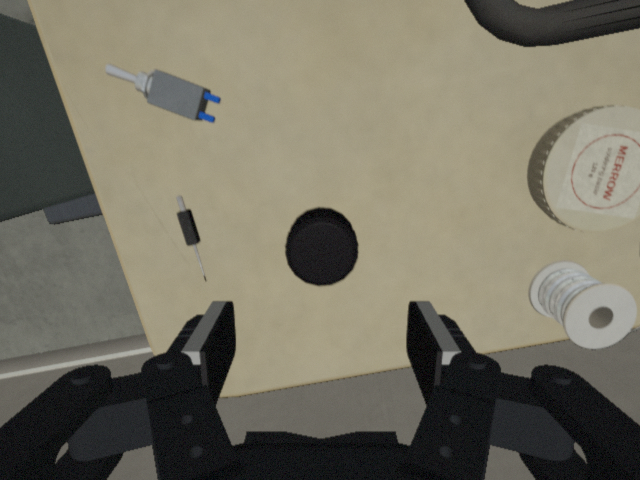

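The cap (column 321) is centred between the fingers, and the pick and spool are clear of them. Going down.

move_arm(deltas=[[[-0.012,0.005,0.04,0,-0.0008,0],[0,0,0.06,0,0,0],[0,0,0.06,0,0,0],[0,0,0.05,0,0,0],[0,0,0.025,0,0,0],[0,0,0.011,0,0,0],[0,0,0,0,0,0]]])

```text
clock: 13.15
tcp_pos: [0.4518, -0.1616, 0.0245]
ee_rot: [[0.193, 0.981, -0.002], [0.981, -0.193, 0.001], [0.0, -0.002, -1.0]]
contact_force: [0.5, -0.8, -0.1]
grip_width: 0.751
grasp_force: 0.0
```

```bash
python3 - <<'E'
from h import *
s=sense();print(s['clock'],s['tcp_pos'],s['contact_force'])
go([.4518,-.165,.0245],tool(0))
E
```

```text
13.15 [ 0.4518 -0.1616  0.0245] [ 0.4627 -0.7884 -0.0824]
turn (units) [-0.0003 -0.0001 -0.0001] shift before turn [-0.0067  0.0012  0.0001] shift after turn [-0.0067  0.0012  0.0001]
```

move_arm(deltas=[[[-0.0065,0.001,0,0,0,0],[0,0,0,0,0,0],[0,0,0,0,0,0]]])

```text
clock: 13.45
tcp_pos: [0.4526, -0.1664, 0.026]
ee_rot: [[0.194, 0.981, 0.001], [0.981, -0.194, -0.001], [-0.001, 0.001, -1.0]]
contact_force: [-0.1, -0.5, 0.1]
grip_width: 0.749
grasp_force: 0.0
```

move_arm(deltas=[[[0,0,0,0,0,0],[0,0,0,0,0,0],[0,0,0,0,0,0],[0,0,0,0,0,0],[0,0,0,0,0,0],[0,0,0,0,0,0]]], hand=0.3, newtons=60)

```text
clock: 14.05
tcp_pos: [0.4524, -0.1663, 0.0261]
ee_rot: [[0.194, 0.981, 0.001], [0.981, -0.194, -0.001], [-0.001, 0.001, -1.0]]
contact_force: [-2.1, 0.1, 8.7]
grip_width: 0.518
grasp_force: 60.1
```

move_arm(deltas=[[[0,0,-0.05,0,0,0],[0,0,-0.08,0,0,0],[0,0,-0.08,0,0,0],[0,0,-0.08,0,0,0],[0,0,-0.03,0,0,0],[0,0,0,0,0,0],[0,0,0,0,0,0]]])

```text
clock: 14.75
tcp_pos: [0.4517, -0.1658, 0.1846]
ee_rot: [[0.194, 0.981, -0.001], [0.981, -0.194, -0.0], [-0.0, -0.001, -1.0]]
contact_force: [0.3, 0.1, -0.9]
grip_width: 0.518
grasp_force: 61.5
```

```bash
python3 - <<'E'
from h import *
s=sense();print(s['clock'],s['tcp_pos'],s['contact_force'],s['grip_width'])
go([.4755,.081,.185],tool(0))
for c in("scene","top"):
    q=camera_params(c);p,d=capture(c);P=cloud(c,d,q)
    print([(r['xyz'],r['p']) for r in search_frame(c,"cap")[:2]])
    B=box(P,(.43,.03,.122),(.53,.14,.14));print(c,len(B),B.mean(0) if len(B) else 0)
cv2.imwrite("pics/s5.png",capture("scene")[0][:,:,::-1])
E
```

```text
14.75 [ 0.4517 -0.1658  0.1846] [ 0.3076  0.0964 -0.8907] 0.5176203859863489
turn (units) [-0.0001  0.     -0.0003] shift before turn [ 0.4935 -0.0491 -0.0009] shift after turn [ 0.4936 -0.0482 -0.0007]
[([0.4441, -0.174, 0.1933], 0.71)]
scene 47 [0.4736 0.0781 0.1275]
[]
top 33 [0.4757 0.081  0.1274]
```

move_arm(deltas=[[[0.07,-0.008,0,0,0,0],[0.085,-0.008,0,0,0,0],[0.085,-0.008,0,0,0,0],[0.085,-0.008,0,0,0,0],[0.085,-0.008,0,0,0,0],[0.055,-0.006,0,0,0,0],[0.026,-0.002,0,0,0,0],[0,0,0,0,0,0],[0,0,0,0,0,0],[0,0,0,0,0,0]]])

```text
clock: 16.0
tcp_pos: [0.4762, 0.0782, 0.1849]
ee_rot: [[0.195, 0.981, -0.0], [0.981, -0.195, -0.001], [-0.001, -0.0, -1.0]]
contact_force: [-0.8, -0.5, 0.3]
grip_width: 0.517
grasp_force: 61.4
```

```bash
python3 - <<'E'
from h import *
s=sense();print(s['clock'],s['tcp_pos'],s['contact_force'],s['grip_width'])
go([.475,.080,.155],tool(0))
cs=[]
for c in("scene","top","wrist"):
    q=camera_params(c);p,d=capture(c);P=cloud(c,d,q);cs.append(p[:,:,::-1])
    B=box(P,(.43,.03,.01),(.53,.14,.14));print(c,len(B),B.min(0) if len(B) else 0,B.max(0) if len(B) else 0)
    m=np.all((P>(.43,.03,.150))&(P<(.53,.14,.21)),-1)&(p.max(-1)<70)
    B=P[m]; 
    if len(B)>9: print("dark",len(B),B.min(0),B.max(0)); T=B[(B[:,2]>.188)&(B[:,2]<.2)];print(len(T),T.mean(0) if len(T) else 0)
cv2.imwrite("pics/s6.png",np.hstack([cv2.resize(cs[0][120:280,220:380],(400,400)),cv2.resize(cs[2],(400,400))]))
E
```

```text
16.0 [0.4762 0.0782 0.1849] [-0.7787 -0.5349  0.3456] 0.5174320838326877
turn (units) [-0.      0.0002 -0.0005] shift before turn [ 0.0032 -0.0031  0.0599] shift after turn [ 0.0032 -0.0031  0.0599]
scene 1270 [0.4509 0.0555 0.0101] [0.4987 0.1045 0.1306]
dark 847 [0.4392 0.054  0.1595] [0.5105 0.0975 0.2099]
458 [0.4757 0.0724 0.1933]
top 103 [0.4534 0.0586 0.0114] [0.4763 0.0854 0.105 ]
wrist 4351 [0.4526 0.0735 0.01  ] [0.4988 0.1052 0.1199]
dark 19548 [0.444  0.0581 0.1607] [0.5137 0.1036 0.21  ]
14720 [0.4784 0.0826 0.1929]
```

View pics/s6.png

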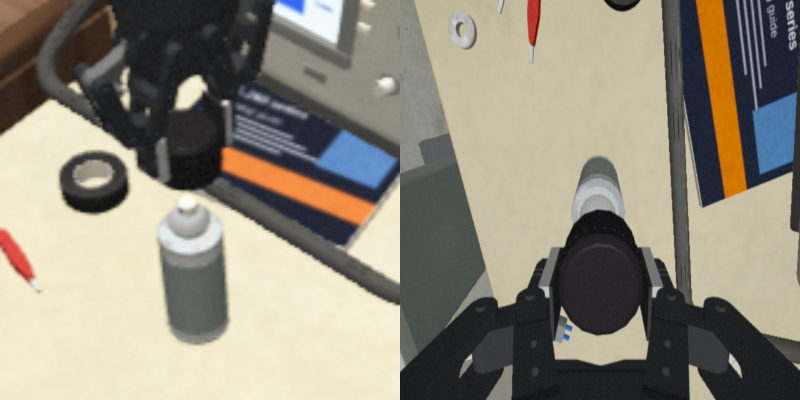

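```bash
python3 - <<'E'
from h import *
q=camera_params("wrist");s=sense();p,d=capture("wrist");P=cloud("wrist",d,q)
m=np.all((P>(.43,.03,.186))&(P<(.53,.14,.2)),-1)&(p.max(-1)<70);D=P[m]-s['tcp_pos']
n=np.array([a[1],-a[0],0]);u=D@a;t=D@n
k=abs(t)<15;r=np.linalg.norm(D[:,:2],axis=1)
for w in(.004,.01):
    k=abs(t)<w;print("along a",np.percentile(u[k],[0.5,99.5]),u[k].min(),u[k].max(),"t",t.min(),t.max(),"z",np.median(D[:,2]))
E
```

```text
along a [-0.0186  0.0247] -0.020136679514993847 0.025377960555777422 t -0.03452088144244747 0.03672945184458219 z 0.007885022693190621
along a [-0.0183  0.0245] -0.020136679514993847 0.025377960555777422 t -0.03452088144244747 0.03672945184458219 z 0.007885022693190621
```

move_arm(deltas=[[[0,-0.002,0.02,0,0,0],[0,0,0.02,0,0,0],[0,0,0.02,0,0,0],[0,0,0.02,0,0,0],[0,0,0.006,0,0,0],[0,0,0,0,0,0],[0,0,0,0,0,0]]])

```text
clock: 16.9
tcp_pos: [0.4754, 0.0796, 0.1422]
ee_rot: [[0.194, 0.981, 0.0], [0.981, -0.194, -0.001], [-0.0, 0.0, -1.0]]
contact_force: [0.5, 0.6, -1.0]
grip_width: 0.518
grasp_force: 61.4
```

```bash
python3 - <<'E'
from h import *
s=sense();print(s['clock'],s['tcp_pos'],s['contact_force'],s['grip_width'])
o=[]
for c in("scene","wrist"):
    q=camera_params(c);p,d=capture(c);P=cloud(c,d,q);o.append(p[:,:,::-1])
    B=box(P,(.43,.03,.005),(.53,.14,.09));print(c,len(B),B.min(0),B.max(0))
cv2.imwrite("pics/s7.png",np.hstack([cv2.resize(o[0][130:290,220:380],(400,400)),cv2.resize(o[1][160:420,190:450],(400,400))]))
E
```

```text
16.9 [0.4754 0.0796 0.1422] [ 0.4636  0.5523 -1.0476] 0.5180042306039905
scene 766 [0.4509 0.0376 0.005 ] [0.4901 0.0963 0.09  ]
wrist 2283 [0.4543 0.0843 0.005 ] [0.4986 0.1051 0.09  ]
```

View pics/s7.png

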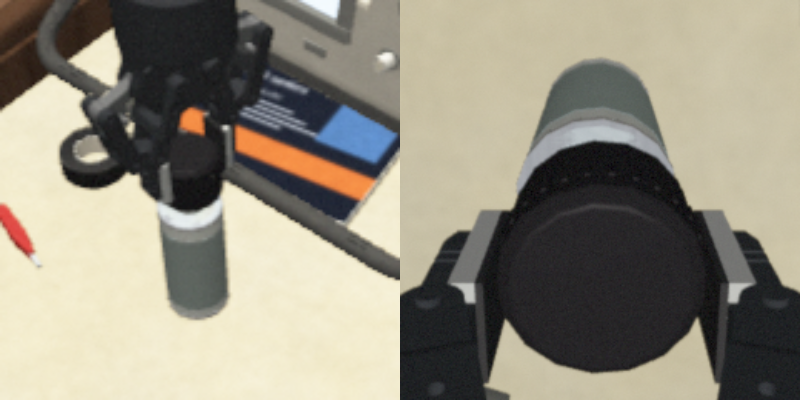

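The cap sits coaxially over the can: cap centre at crop column 600, can about 595, which is roughly 1 mm off. Pressing down in small steps.

move_arm(deltas=[[[-0.0015,0.001,0.004,0,0,0],[0,0,0.004,0,0,0],[0,0,0.004,0,0,0],[0,0,0,0,0,0],[0,0,0,0,0,0]]])

```text
clock: 17.5
tcp_pos: [0.4755, 0.0788, 0.136]
ee_rot: [[0.194, 0.981, -0.0], [0.981, -0.194, -0.001], [-0.001, -0.0, -1.0]]
contact_force: [-0.1, -0.9, -0.3]
grip_width: 0.519
grasp_force: 61.5
```

move_arm(deltas=[[[0,0,0.004,0,0,0],[0,0,0.003,0,0,0],[0,0,0,0,0,0],[0,0,0,0,0,0]]])

```text
clock: 17.9
tcp_pos: [0.4756, 0.0788, 0.1326]
ee_rot: [[0.194, 0.981, -0.0], [0.981, -0.194, -0.001], [-0.001, 0.0, -1.0]]
contact_force: [-0.9, 0.2, 1.6]
grip_width: 0.513
grasp_force: 61.6
```

move_arm(deltas=[[[0,0,0.003,0,0,0],[0,0,0.003,0,0,0],[0,0,0,0,0,0],[0,0,0,0,0,0]]])

```text
clock: 18.3
tcp_pos: [0.4752, 0.0787, 0.1291]
ee_rot: [[0.194, 0.981, -0.001], [0.981, -0.194, -0.001], [-0.001, -0.001, -1.0]]
contact_force: [0.4, 0.5, -2.0]
grip_width: 0.518
grasp_force: 61.4
```

move_arm(deltas=[[[0,0,0.003,0,0,0],[0,0,0.003,0,0,0],[0,0,0,0,0,0],[0,0,0,0,0,0]]])

```text
clock: 18.7
tcp_pos: [0.4753, 0.0788, 0.1272]
ee_rot: [[0.194, 0.981, -0.0], [0.981, -0.194, -0.0], [-0.001, -0.0, -1.0]]
contact_force: [-3.0, 1.1, 5.7]
grip_width: 0.513
grasp_force: 62.3
```

move_arm(deltas=[[[0,0,0.003,0,0,0],[0,0,0,0,0,0],[0,0,0,0,0,0]]])

```text
clock: 19.0
tcp_pos: [0.4751, 0.079, 0.1268]
ee_rot: [[0.194, 0.981, -0.0], [0.981, -0.194, -0.0], [-0.0, -0.0, -1.0]]
contact_force: [-6.5, 0.8, 19.8]
grip_width: 0.515
grasp_force: 63.4
```

move_arm(deltas=[[[0,0,0.003,0,0,0],[0,0,0,0,0,0],[0,0,0,0,0,0],[0,0,0,0,0,0]]])

```text
clock: 19.4
tcp_pos: [0.475, 0.0791, 0.1266]
ee_rot: [[0.193, 0.981, 0.0], [0.981, -0.193, -0.0], [-0.0, 0.0, -1.0]]
contact_force: [-11.3, 0.7, 31.6]
grip_width: 0.519
grasp_force: 64.7
```

```bash
python3 - <<'E'
from h import *
s=sense();print(s['clock'],s['tcp_pos'],s['contact_force'],s['ft_torque'],s['grasp_force'])
o=[]
for c in("scene","wrist"):
    q=camera_params(c);p,d=capture(c);P=cloud(c,d,q);o.append(p[:,:,::-1])
    m=np.all((P>(.45,.05,.115))&(P<(.50,.11,.145)),-1)&(p.max(-1)<70)
    print(c,np.percentile(P[m][:,2],[50,90,99]) if m.sum() else 0)
    k=np.all((P>(.45,.05,.06))&(P<(.50,.11,.11)),-1)&(p.max(-1)>90)
    print("bright can",np.percentile(P[k][:,2],[95,99.5]) if k.sum() else 0)
cv2.imwrite("pics/s8.png",np.hstack([cv2.resize(o[0][150:270,240:360],(400,400)),cv2.resize(o[1][160:420,190:450],(400,400))]))
E
```

```text
19.4 [0.475  0.0791 0.1266] [-11.3018   0.729   31.5976] [0.2949 2.6129 0.0448] 64.73345283418894
scene [0.1345 0.1368 0.1442]
bright can [0.1013 0.1038]
wrist [0.1345 0.1355 0.1431]
bright can [0.1014 0.1038]
```

View pics/s8.png

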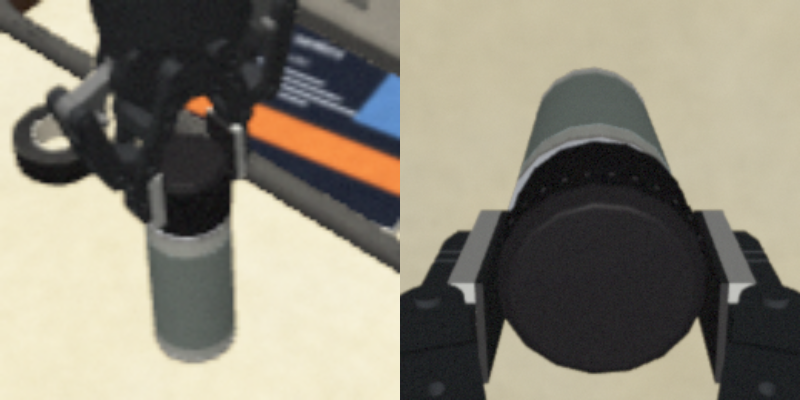

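The cap's top is at 0.1345 m and 0.134 m is home. The rim is flush all round at crop row 230 and the push is a steady 31 N, so I'm handing in.

```bash
python3 -c "
from cell import *
print(finish_job()); s=sense(); print(s['clock'],s['tcp_pos'],s['contact_force'])"
```

```text
the job is handed in; nothing more can be done
None
the job is handed in; nothing more can be done
```

I stood the can upright and pressed the cap on. At hand-in (about 19.5 s) the gripper still held it at about 65 N and pushed down at about 31 N. The cap's top measured 0.5 mm above flush (limit 1.8 mm), the click showed only as a small dip in force, and no verdict came back.

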